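# Load the long cell into the control box's spring bay

### The job

Take the longer of the two battery cells from the grey stand and load it into the bay of the white control box: push its flat end gently under the clear hood against the spring contact, with the knobbed end held up, and while keeping the spring pressed in tip the knobbed end down behind the fixed contact. Leave the cell lying level and fully home in the bay, do not ram anything or press the spring in further than the job needs, and leave the short cell and the other things on the bench where they are.

Things in the scene. Friction and masses are not known exactly. Their poses are not given: they have to be found in the camera images.
- cell_center (a point): centre of the long battery cell: plain metal cylinder, 30 mm in diameter, 90 mm long overall, about 0.15 kg, lying level in a trough of the stand with its underside 26 mm above the table. x runs along the cell from the flat end (45 mm from here) to the knobbed end (tip of the knob 45 mm from here). Fingers can go down on both sides along its middle 40 mm.
- cell_knob (a point): tip of the steel knob (12 mm in diameter, 3 mm long) on the long cell's knobbed end
- short_center (a point): centre of the short battery cell, same look and diameter but 50 mm long, in the stand's other trough, 72 mm from the long cell (centre line to centre line). Not used; it must stay where it is.
- stand: grey stand, fixed: 120 mm (x) by 150 mm (y), deck 18 mm high, two parallel troughs along x at y = -36 and +36 mm, each an 18 mm wide ridge 26 mm high over the table with four short rails 38 mm high beside it, 22 to 30 mm from its middle. A cell lies loose by 2 mm sideways. Origin at the centre of the underside.
- bay (a point): bay of the fixed white control box (200 mm along x, 120 mm wide, deck 30 mm high): nominal centre of the loaded cell, 53 mm above the table. x points from the spring contact to the fixed contact, z up. The cell lies on a 20 mm wide ridge, top 15 mm below this point. A black insert carries ridge, ribs and both contacts; it is set up to 8 mm either way along x (not in this reading) and is stiff.
- spring (a point): nominal tip of the spring contact at rest: a brass ball nose of 16 mm diameter on the bay's axis, 39 mm to -x of bay. Truly up to 8 mm either way along x (with the insert): find it by touch. It moves to -x: 4 N at first touch, 0.9 N more per mm. Press it in 7 mm or more for the knob to pass the fixed contact (8 to 9 is good); over 11.5 mm harms it; hard stop at 15 mm; 6 mm when loaded.
- fixed (a point): nominal middle of the fixed contact's inner face, 45 mm to +x of bay (shifts with the insert): upright wall 5 mm thick, 44 mm wide, its top 3 mm above this point. Side ribs, inner faces 35 mm apart, tops 3 mm below this point, stand 3 to 17 mm and 73 to 87 mm to -x of it; between them fingers can go down on both sides of the cell.
- hood (a point): middle of the lower edge of the clear hood's roof, at its open end: 33 mm to -x of bay and 29 mm above it. The roof is 3 mm thick and runs 46 mm from here to -x, over the spring contact; 54 mm wide inside. It does not shift with the insert. The flat end must go in beneath it with the knobbed end raised 15 to 25 degrees. Cell and box stand at most 35 N between them.
- cast: bystander: white plaster dental cast, 60 x 66 mm, 32 mm high, origin at the centre of its underside
- mixbowl: bystander: dark rubber mixing bowl, 110 mm in diameter, 50 mm high, origin at the centre of its underside
- dropper: bystander: small amber bottle, 36 mm in diameter, 85 mm high, origin at the centre of its underside
- jar: bystander: white jar, 60 mm in diameter, 70 mm high, origin at the centre of its underside
- driver: bystander: screwdriver, 160 mm long, lying on the bench
- spat: bystander: spatula, 180 mm long, lying on the bench
- cup: bystander: paper cup, 70 mm in diameter, 80 mm high, origin at the centre of its underside
Things that resemble listed ones, but are neither listed nor needed, are in the scene too. What is shaped like the part that bears cell_center but pink or red is not meant.

How it is judged:
On the way, in this order (a step that is already met when the one before it is completed fails the run):
1. the long cell is lifted out of the stand (height (world z) of cell_center above 0.075 m), for 0.1 s.
2. the cell presses the spring contact in by more than 4 mm while its knobbed end is raised by more than 6 degrees (value of joint plunger above 0.004 m and angle between cell_center's own x axis and vertical below 1.466 rad and contact force between cell and plunger above 3 N), for 0.1 s.
At the end, for the whole second after the job is handed in: the long cell lies at rest on the bay's floor between both contacts, knob to the fixed one, spring pressed in 4 to 8 mm: centre within 10.5 mm of the nominal point along the bay (the insert's shift), 5 mm across, 3 mm in height, level within 3 degrees, in line within 6 degrees (x of cell_center in the frame of bay between -0.0105 and 0.0105 m and y of cell_center in the frame of bay between -0.005 and 0.005 m and z of cell_center in the frame of bay between -0.003 and 0.0025 m and angle between cell_center's own x axis and vertical between 1.52 and 1.62 rad and angle between the x axis of cell_center and the x axis of bay, either way round below 0.1 rad and linear speed of cell below 0.02 m/s and x of cell_knob in the frame of bay above 0.03 m and value of joint plunger between 0.004 and 0.008 m); the robot touches nothing.
It fails at once if the spring contact is pressed in by more than 11.5 mm (value of joint plunger above 0.0115 m).
It fails at once if the cell is forced against the control box with more than 35 N (contact force between cell and unit above 35 N).
It fails at once if the robot rams the control box with more than 35 N (contact force between any of the fingers, the arm and unit above 35 N).
It fails at once if the short cell is moved by more than 20 mm (distance of short_center from where it was at the start of the episode above 0.02 m).
It fails at once if another thing on the bench is moved by more than 30 mm (distance of any of cast, mixbowl, dropper, jar, driver, spat, cup from where it was at the start of the episode above 0.03 m).
It also fails if it takes over 64 s, if anything falls off the work surface, if the arm or the gripper's body presses on something with over 40 N, if the wrist force passes 120 N, or if a joint passes its speed limit or range.

### The arm

A 6-joint arm with a two-finger parallel gripper is mounted at the origin on the work surface. World frame = base frame: x ahead of the robot, y to its left, z up, the work surface at z = 0. Lengths are in m, angles in rad, forces in N, time in s.
With the tool pointing down it reaches from about 0.4 to 0.825 m from the base axis. Payload 7 kg.
Tool frame: the origin (TCP) lies at the very end of the fingers, on their centre line; the grasp point (between the pads) lies 19 mm behind it; z points along the fingers, y is the line along which they close (so a half turn about z gives the same grasp; the last joint's range is limited). The gripper opens to 88 mm and grips with 3 to 60 N. Pads are 19 mm wide; open, the fingers measure 130 mm over their backs; the gripper's body (78 mm by 193 mm) begins 47 mm behind the grasp point.
Start: joints at [1.405, 0.359, 0.012, 0, -1.224, -0.288], TCP at [0.296, 0.607, 0.227] pointing down, gripper open.
Joint ranges: [-3.07, 3.07], [-1.43, 2.12], [-1.02, 1.25], [-3.03, 1.67], [-3.05, -0], [-3.03, 3.03]. Speed limits (rad/s): [2.39, 2.39, 3.01, 3.14, 3.14, 3.14].

### API

Orientations are given as [roll, pitch, yaw] about the fixed x, y, z axes, in that order (R = Rz(yaw) Ry(pitch) Rx(roll)).
In Python, from station import arm gives the robot as it stands.
- The arm moves only by the tool step_arm, never from a script. Its argument "rows" is a list of rows, each a list of 5 numbers: the shift along the world's x, y, z in m, then the turn about the world's z in rad, then the finger opening in m, from 0 to 0.0876. In form: [[x, y, z, spin, gripper], ...]. A call has 1 to 20 rows; each row is the pose to reach, as a shift and turn from the pose commanded when the call began; what a row does not reach only later rows make up. A row lasts 1/10 s, in which the tool goes at most 50 mm and 8.59 degrees, less where a joint would pass 70% of its speed; a pose out of reach is approached as far as the arm can. A call with a gripper value outside its range is refused whole. The fingers move at their own pace and stop on an object; "newtons" is the grip in N (left out, the last holds). Time passes only in rows, so rows that repeat a pose let the fingers close. It gives the time, the measured TCP pose, the force, the opening and the grip force at its end, in the units of the state.
- arm.get_state(): the state, without advancing time (a new reading comes with each control period).
- arm.grab_frame(name): name is "side" or "top"; returns a dict with "color" (400x640x3 uint8, blue, green, red), "vfov" (degrees; the focal length in pixels is half the picture's height over the tangent of half this angle, whatever the lens; pixels are square), "cx", "cy" (the principal point, pixels), "rvec" (rotation vector, rad) and "tvec" (3), from world to camera coordinates, as OpenCV has them. Camera axes: x right, y down, z forward; pixel columns grow to the right and rows downward; lengths in m; the calibration is good to about 2 mm. A picture is of the moment at which its call begins. There is no depth.
- arm.job_done(): hands the job in; it is judged then, once.
The state is a dict: "t": time; "q": joint angles; "qd": joint speeds; "joint_efforts": joint torques, N m; "eef_pos": TCP position; "ee_rot": TCP orientation; "force": force on the tool from outside, world axes, zero at the start; "moment": the same for the moment, N m; "width": finger opening in m; "gripper_force": force on a finger pad.
Only numpy, scipy, OpenCV 4.12 (cv2) and the standard library are available. Lean on these libraries where they do the work, as an engineer would, in place of code of your own. Each camera call takes 0.05 s, during which the arm holds its last target. There are 200 camera calls.

## Working session

There is one attempt and no reset: what is moved stays moved. The work goes in short steps, Python scripts to look and compute and a tool call to move; the robot and the scene stay as the last step left them, time stands still between calls to the robot, and variables do not carry over. Pictures are saved under pics/ and viewed, at most 10 in all, crops included, and the job is handed in when it is done.

Besides the shell and the picture viewer there is one more tool, called after "Request:" in YAML: its name, and indented under it one key for each argument. step_arm: Moves the arm, as the interface text tells. Its arguments: {"type":"object","properties":{"rows":{"type":"array"},"newtons":{"type":"number"}},"required":["rows"]}

```bash
mkdir -p pics; cat > h.py <<'E'
import numpy as np, cv2
from station import arm
def snap(n,f):
    d=arm.grab_frame(n); np.savez('pics/'+f+'.npz',**d); cv2.imwrite('pics/'+f+'.png',d['color']); return d
def cam(d):
    F=200/np.tan(np.radians(float(d['vfov']))/2)
    K=np.array([[F,0,float(d['cx'])],[0,F,float(d['cy'])],[0,0,1]]);R=cv2.Rodrigues(np.array(d['rvec'],float))[0]
    return K,R,np.array(d['tvec'],float).ravel()
def ray(d,u,v,z):
    K,R,t=cam(d);c=-R.T@t;r=R.T@np.linalg.inv(K)@[u,v,1];return c+r*(z-c[2])/r[2]
def proj(d,P):
    K,R,t=cam(d);p=(K@(R@np.atleast_2d(P).T+t[:,None]));return (p[:2]/p[2]).T
def load(f): return dict(np.load('pics/'+f+'.npz'))
E
python3 -c "
from h import *
a=snap('top','top1');b=snap('side','side1')
for d in(a,b):
  K,R,t=cam(d);print(K[0],-R.T@t,d.keys())
print(arm.get_state())"
```

```text
[415.84115962   0.         311.48512997] [0.3843339  0.01474929 1.1612246 ] dict_keys(['color', 'vfov', 'cx', 'cy', 'rvec', 'tvec'])
[373.73144799   0.         317.65221531] [ 0.14214142 -0.79923382  0.56708773] dict_keys(['color', 'vfov', 'cx', 'cy', 'rvec', 'tvec'])
{'t': 0.1, 'q': array([ 1.40509354e+00,  3.59350023e-01,  1.11830108e-02, -2.59876729e-04,
       -1.22412271e+00, -2.88063100e-01]), 'qd': array([-0.00022134, -0.00313275,  0.00366545,  0.00127109, -0.00012255,
       -0.00098804]), 'joint_efforts': array([-1.90926177e-03, -5.84163237e+01,  2.93749845e+01,  7.01553315e+00,
        1.01293274e-02, -4.93207472e-05]), 'eef_pos': array([0.29576262, 0.6062842 , 0.22571683]), 'ee_rot': array([ 3.14009138e+00, -1.90051851e-04, -4.53854227e-01]), 'force': array([-0.48960833, -0.02445324,  0.25495758]), 'moment': array([ 0.04799727,  0.01491593, -0.02349184]), 'gripper_force': 0.0, 'width': 0.08768674463160998}
```

View pics/top1.png

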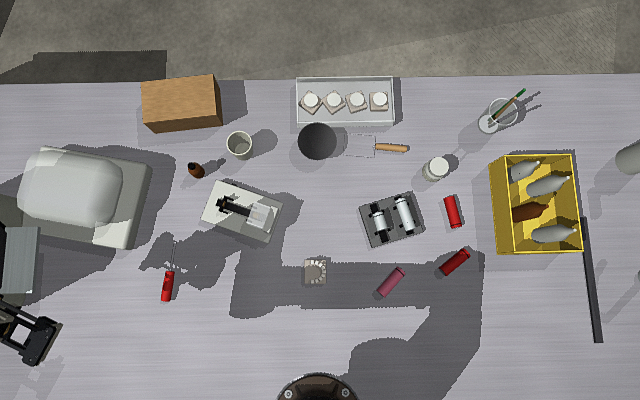

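View pics/side1.png

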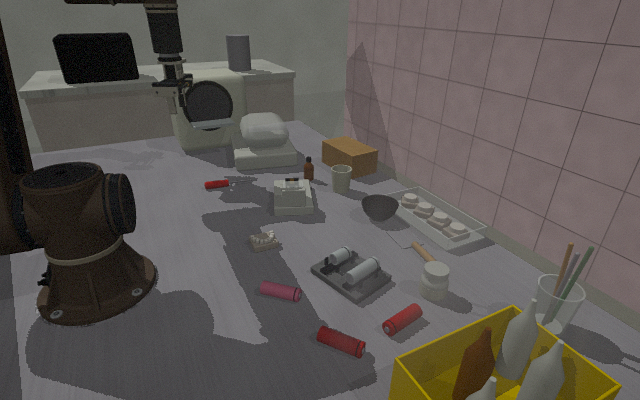

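The top view shows the grey stand at (392,220): short cell (378,222), long cell (404,214). The red/pink cylinders at (453,211), (455,262), (390,282) are decoys. The white box is at (241,212), with its hood on the right near (262,215). I'll confirm this in an enlarged crop.

```bash
python3 -c "
from h import *
d=load('top1')['color'];e=load('side1')['color']
f=lambda im,x,y,w,h,s:cv2.resize(im[y:y+h,x:x+w],None,fx=s,fy=s,interpolation=cv2.INTER_CUBIC)
A=f(d,355,185,75,65,5);B=f(d,195,170,95,80,5)
C=f(e,305,235,95,70,4);D=f(e,260,165,70,60,5)
im=np.zeros((800,900,3),np.uint8)
im=np.zeros((600,800,3),np.uint8)
A=f(d,355,185,75,65,4);B=f(d,195,170,95,80,4)
for p,x,y in((A,0,0),(B,400,0),(f(e,305,235,95,70,3.5),0,330),(f(e,260,165,70,60,4),400,330)): im[y:y+p.shape[0],x:x+p.shape[1]]=p
cv2.imwrite('pics/crop1.png',im)"
```

```text
(no output)
```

View pics/crop1.png

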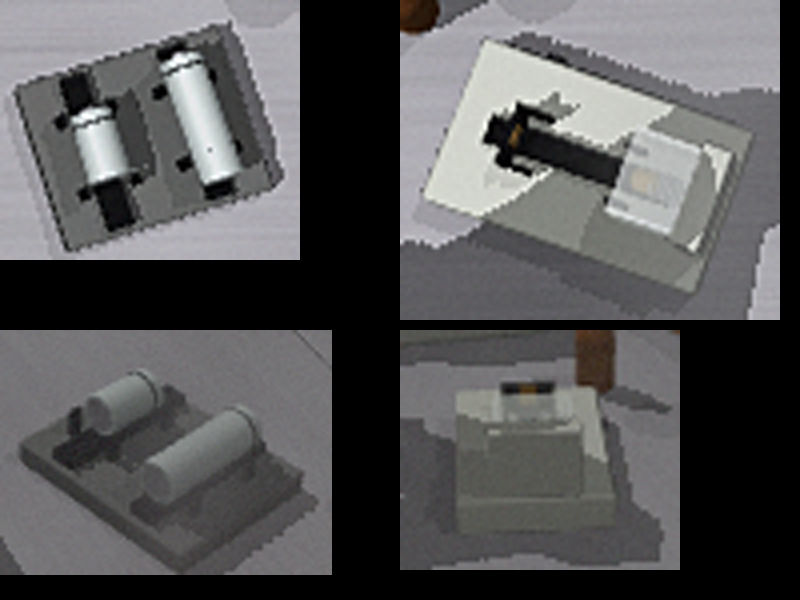

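```bash
python3 -c "
from h import *
d=load('top1')
def rep(n,pts,z,ctr):
  P=np.array([ray(d,*p,z)[:2] for p in pts]);print(n,P.round(4).tolist(),'ctr',P.mean(0).round(4))
  for i in range(4):
    e=P[(i+1)%4]-P[i];print('  len',np.hypot(*e).round(4),'ang',np.degrees(np.arctan2(e[1],e[0])).round(1))
rep('stand',[(355+x/4,185+y/4) for x,y in((14,88),(230,22),(285,183),(68,250))],.018,0)
rep('box',[(195+(x-400)/4,170+y/4) for x,y in((485,40),(752,130),(693,292),(424,198))],.03,0)
g=lambda x,y,z:ray(d,355+x/4,185+y/4,z).round(4)
print('cell flat,knob',g(222,178,.041),g(174,50,.041))
q=lambda x,y,z:ray(d,195+(x-400)/4,170+y/4,z).round(4)
print('fixed',q(514,137,.056),'nose',q(642,180,.053),'hoodL,R at open end',q(633,130,.085),q(606,205,.085))
"
```

```text
stand [[0.5594, -0.1299], [0.603, -0.2836], [0.489, -0.3144], [0.4464, -0.1623]] ctr [ 0.5244 -0.2226]
  len 0.1597 ang -74.2
  len 0.1181 ang -164.8
  len 0.158 ang 105.7
  len 0.1176 ang 16.0
box [[0.642, 0.2639], [0.5746, 0.0793], [0.4642, 0.1206], [0.5324, 0.3038]] ctr [0.5533 0.1919]
  len 0.1965 ang -110.1
  len 0.1179 ang 159.5
  len 0.1955 ang 69.6
  len 0.1167 ang -20.0
cell flat,knob [ 0.4912 -0.2653  0.041 ] [ 0.5799 -0.2379  0.041 ]
fixed [0.5689 0.2377 0.056 ] nose [0.5383 0.1522 0.053 ] hoodL,R at open end [0.5671 0.1541 0.085 ] [0.518  0.1716 0.085 ]
```

```bash
python3 -c "
from h import *
e=load('side1');d=load('top1')
s=lambda x,y:(305+x/3.5,235+(y-330)/3.5)
print(ray(e,*s(158,482),.041),ray(e,*s(247,425),.041))
b=lambda x,y:(260+(x-400)/4,165+(y-330)/4)
print('fixed',ray(e,*b(527,386),.056),'boxcorners front top',ray(e,*b(458,500),.03),ray(e,*b(613,497),.03))
for n,m in((d,'top'),(e,'side')):print(m,proj(n,[[.554,.193,.053],[.5386,.1507,.053],[.535,-.254,.041]]).round(1))
"
```

```text
[ 0.49213577 -0.26562897  0.041     ] [ 0.57449928 -0.24163517  0.041     ]
fixed [0.56724832 0.23243194 0.056     ] boxcorners front top [0.4638389  0.12097358 0.03      ] [0.56923753 0.07560311 0.03      ]
top [[240.3 209.6]
 [256.1 214.9]
 [405.3 213.6]]
side [[292.8 185.3]
 [293.6 191.6]
 [364.  269.9]]
```

Request:
step_arm:
  rows:
    - [0.03,-0.04,0,0.15,0.058]
    - [0.06,-0.085,0,0.29,0.058]
    - [0.08,-0.13,0,0.43,0.058]
    - [0.1,-0.175,0,0.57,0.058]
    - [0.12,-0.22,0,0.7,0.058]
    - [0.14,-0.27,0,0.73,0.058]
    - [0.16,-0.32,0,0.73,0.058]
    - [0.18,-0.37,0,0.73,0.058]
    - [0.2,-0.42,0,0.73,0.058]
    - [0.21,-0.47,0,0.73,0.058]
    - [0.22,-0.52,0,0.73,0.058]
    - [0.23,-0.57,0,0.73,0.058]
    - [0.235,-0.62,0,0.73,0.058]
    - [0.24,-0.67,0,0.73,0.058]
    - [0.243,-0.72,0,0.73,0.058]
    - [0.245,-0.77,0,0.73,0.058]
    - [0.246,-0.82,0,0.73,0.058]
    - [0.247,-0.858,0,0.73,0.058]
    - [0.247,-0.858,-0.04,0.73,0.058]
    - [0.247,-0.858,-0.08,0.73,0.058]
  newtons: 6

```text
t: 2.1
eef_pos: [0.543, -0.2538, 0.1459]
ee_rot: [3.141, -0.002, 0.273]
force: [0.8, 0.7, -1.7]
width: 0.0581
gripper_force: 0.0
```

Request:
step_arm:
  rows:
    - [0,0.002,-0.03,0.005,0.058]
    - [0,0.002,-0.06,0.005,0.058]
    - [0,0.002,-0.08,0.005,0.058]
    - [0,0.002,-0.095,0.005,0.058]
    - [0,0.002,-0.105,0.005,0.058]
    - [0,0.002,-0.112,0.005,0.058]
    - [0,0.002,-0.118,0.005,0.058]
    - [0,0.002,-0.122,0.005,0.058]
    - [0,0.002,-0.123,0.005,0.058]

```text
t: 3.0
eef_pos: [0.543, -0.2493, 0.0235]
ee_rot: [3.142, -0.0, 0.281]
force: [0.2, -0.2, 0.6]
width: 0.0579
gripper_force: 0.0
```

```bash
python3 -c "
from h import *
a=snap('top','top2');b=snap('side','side2')
f=lambda im,x,y,w,h,s:cv2.resize(im[y:y+h,x:x+w],None,fx=s,fy=s,interpolation=cv2.INTER_CUBIC)
cv2.imwrite('pics/crop2.png',np.hstack([f(a['color'],345,170,95,100,4),f(b['color'],300,210,95,100,4)]))"
```

```text
(no output)
```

View pics/crop2.png

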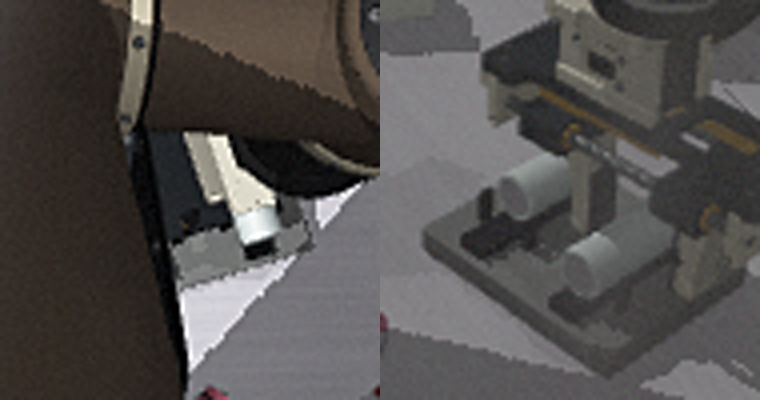

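The side crop shows the fingers on both sides of the long cell (flat end at about (590,270) in the crop), clear of the short one. I'll close and lift.

Request:
step_arm:
  rows:
    - [0,0,0,0,0.02]
    - [0,0,0,0,0.02]
    - [0,0,0,0,0.02]
    - [0,0,0,0,0.02]
    - [0,0,0,0,0.02]
    - [0,0,0,0,0.02]
    - [0,0,0.01,0,0.02]
    - [0,0,0.02,0,0.02]
    - [0,0,0.035,0,0.02]
    - [0,0,0.05,0,0.02]
    - [0,0,0.065,0,0.02]
    - [0,0,0.08,0,0.02]
    - [0,0,0.08,0,0.02]
  newtons: 6

```text
t: 4.4
eef_pos: [0.5445, -0.2497, 0.1066]
ee_rot: [3.139, -0.004, 0.282]
force: [0.8, -0.5, -0.9]
width: 0.0297
gripper_force: 6.0
```

```bash
python3 -c "
from h import *
b=snap('side','side3')
f=lambda im,x,y,w,h,s:cv2.resize(im[y:y+h,x:x+w],None,fx=s,fy=s,interpolation=cv2.INTER_CUBIC)
cv2.imwrite('pics/crop3.png',f(b['color'],300,150,120,120,5))"
```

```text
(no output)
```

View pics/crop3.png

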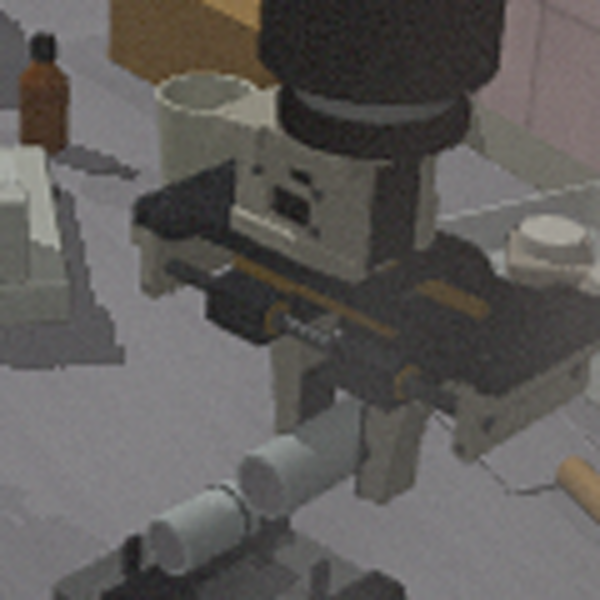

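```bash
cat >> h.py <<'E'
def flat(d,u,v,P,yaw):
    K,R,t=cam(d);c=-R.T@t;r=R.T@np.linalg.inv(K)@[u,v,1];n=np.array([-np.sin(yaw),np.cos(yaw),0])
    X=c+r*(n@(np.array(P)-c))/(n@r);D=np.array(P)-X;return X,D@[np.cos(yaw),np.sin(yaw),0],D[2]
E
python3 -c "
from h import *
d=load('side3')
print(flat(d,353.6,246.4,[.5445,-.2497,.1256],.282))
"
```

```text
(array([ 0.49695304, -0.26347535,  0.12224073]), np.float64(0.049502264274627075), np.float64(0.0033592735944679153))
```

Request:
step_arm:
  rows:
    - [-0.02,-0.006,0,0,0.02]
    - [-0.045,-0.013,0,0,0.02]
    - [-0.07,-0.019,0,0,0.02]
    - [-0.08,-0.022,-0.01,0,0.02]
    - [-0.08,-0.022,-0.03,0,0.02]
    - [-0.08,-0.022,-0.05,0,0.02]
    - [-0.08,-0.022,-0.065,0,0.02]
    - [-0.08,-0.022,-0.075,0,0.02]
    - [-0.08,-0.022,-0.08,0,0.02]
    - [-0.08,-0.022,-0.083,0,0.02]
    - [-0.08,-0.022,-0.086,0,0.02]
    - [-0.08,-0.022,-0.086,0,0.02]

```text
t: 5.65
eef_pos: [0.463, -0.2714, 0.0176]
ee_rot: [3.141, -0.0, 0.281]
force: [-0.6, -0.2, -0.1]
width: 0.0293
gripper_force: 6.0
```

Request:
step_arm:
  rows:
    - [0,0,-0.001,0,0.02]
    - [0,0,-0.002,0,0.02]
    - [0,0,-0.003,0,0.02]
    - [0,0,-0.004,0,0.02]
    - [0,0,-0.004,0,0.02]

```text
t: 6.15
eef_pos: [0.4634, -0.2715, 0.0142]
ee_rot: [3.141, -0.001, 0.281]
force: [-2.7, -0.3, 5.4]
width: 0.0294
gripper_force: 6.0
```

```bash
python3 -c "
from h import *
b=snap('side','side4')
f=lambda im,x,y,w,h,s:cv2.resize(im[y:y+h,x:x+w],None,fx=s,fy=s,interpolation=cv2.INTER_CUBIC)
cv2.imwrite('pics/crop4.png',f(b['color'],290,200,120,120,5))"
```

```text
(no output)
```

View pics/crop4.png

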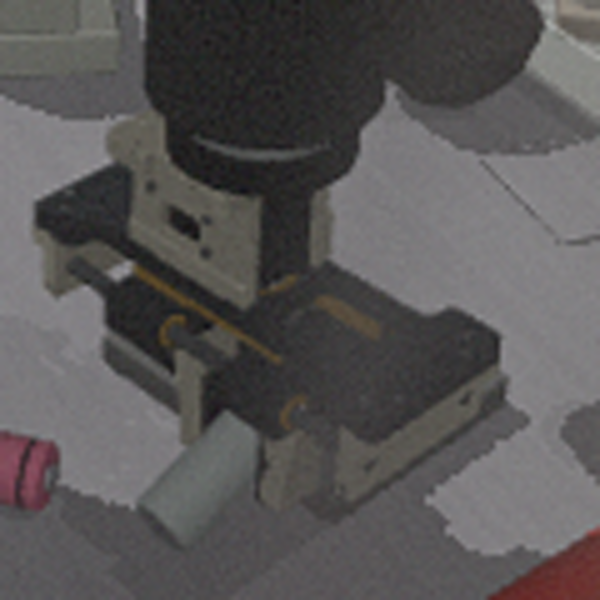

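```bash
cat >> h.py <<'E'
def rim(P,yaw,th,a):
    x=np.array([np.cos(yaw)*np.cos(th),np.sin(yaw)*np.cos(th),np.sin(th)]);y=np.array([-np.sin(yaw),np.cos(yaw),0]);z=np.cross(x,y)
    f=np.linspace(0,2*np.pi,9)[:-1];return np.array(P)-a*x+.015*(np.outer(np.cos(f),y)+np.outer(np.sin(f),z))
E
python3 -c "
from h import *
d=load('side4')
for g in(0,10,15,20,25,30):print(g,((proj(d,rim([.4634,-.2715,.0332],.281,np.radians(g),.052))-[290,200])*5).round().astype(int).tolist())
"
```

```text
0 [[135, 472], [143, 458], [160, 463], [178, 484], [185, 510], [177, 524], [159, 518], [142, 497]]
10 [[136, 488], [141, 476], [157, 482], [176, 503], [186, 526], [182, 537], [165, 530], [147, 510]]
15 [[138, 495], [141, 484], [156, 491], [176, 511], [188, 533], [185, 542], [169, 535], [150, 515]]
20 [[140, 501], [141, 492], [156, 500], [177, 519], [190, 539], [188, 547], [173, 539], [153, 520]]
25 [[143, 506], [143, 500], [157, 508], [178, 527], [193, 545], [193, 551], [178, 542], [158, 524]]
30 [[147, 511], [145, 506], [159, 515], [180, 533], [196, 549], [197, 554], [183, 544], [163, 527]]
```

The crop shows the flat end pointing down: rim corners (138,500) and (185,548), which matches a tilt of about 20°. I'll grip harder and carry it to the bay.

Request:
step_arm:
  rows:
    - [0,0,0,0,0.02]
    - [0,0,0,0,0.02]
    - [0,0,0.015,0,0.02]
    - [0,0,0.04,0,0.02]
    - [0,0,0.07,0,0.02]
    - [0.005,0.02,0.1,0.1,0.02]
    - [0.015,0.05,0.125,0.2,0.02]
    - [0.025,0.09,0.14,0.3,0.02]
    - [0.035,0.13,0.14,0.4,0.02]
    - [0.045,0.17,0.14,0.5,0.02]
    - [0.055,0.21,0.14,0.6,0.02]
    - [0.065,0.25,0.14,0.7,0.02]
    - [0.072,0.29,0.14,0.8,0.02]
    - [0.079,0.33,0.14,0.9,0.02]
    - [0.086,0.37,0.14,0.937,0.02]
    - [0.093,0.41,0.14,0.937,0.02]
    - [0.098,0.45,0.14,0.937,0.02]
    - [0.1,0.48,0.14,0.937,0.02]
    - [0.101,0.493,0.14,0.937,0.02]
    - [0.101,0.493,0.14,0.937,0.02]
  newtons: 20

```text
t: 8.2
eef_pos: [0.564, 0.2235, 0.1532]
ee_rot: [3.142, -0.0, 1.22]
force: [0.1, -0.6, -2.2]
width: 0.0294
gripper_force: 20.0
```

```bash
python3 -c "
from h import *
b=snap('side','side5');s=arm.get_state();P=s['eef_pos']+[0,0,.019];yaw=s['ee_rot'][2];print(P,yaw,s['force'])
c=proj(b,P[None])[0];x,y=int(c[0])-60,int(c[1])-60
im=cv2.resize(b['color'][y:y+120,x:x+120],None,fx=5,fy=5,interpolation=cv2.INTER_CUBIC)
cv2.imwrite('pics/crop5.png',im)
for g in(0,10,15,20,25):print(g,((proj(b,rim(P,yaw,np.radians(g),.053))-[x,y])*5).round().astype(int).tolist())
"
```

```text
[0.56372445 0.22223751 0.17219036] 1.2193699264667472 [-1.12841491 -0.80159628 -1.56424853]
0 [[279, 332], [286, 315], [304, 307], [322, 314], [330, 331], [323, 348], [305, 355], [287, 349]]
10 [[280, 346], [287, 331], [305, 324], [323, 330], [330, 345], [323, 360], [305, 367], [288, 361]]
15 [[280, 353], [287, 338], [305, 331], [323, 337], [330, 351], [323, 366], [305, 372], [288, 367]]
20 [[280, 359], [287, 345], [305, 339], [323, 344], [330, 357], [323, 371], [305, 377], [288, 372]]
25 [[280, 365], [287, 352], [305, 346], [323, 351], [330, 363], [323, 375], [305, 381], [288, 376]]
```

View pics/crop5.png

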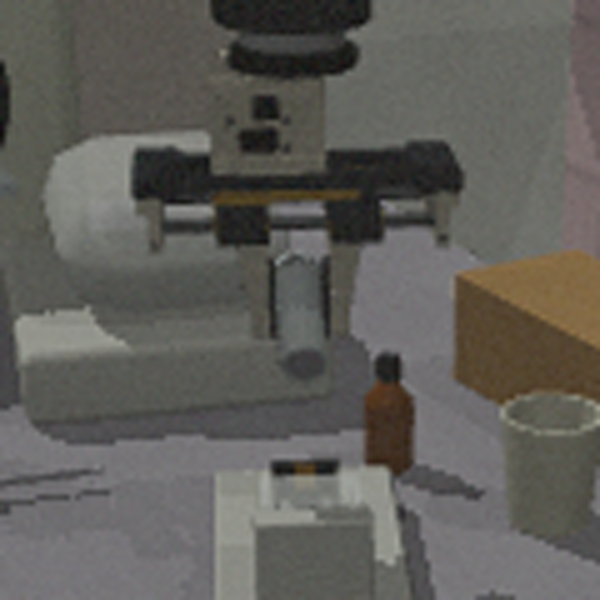

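Request:
step_arm:
  rows:
    - [0,0,-0.02,0,0.02]
    - [0,0,-0.045,0,0.02]
    - [0,0,-0.065,0,0.02]
    - [0,0,-0.08,0,0.02]
    - [0,0,-0.088,0,0.02]
    - [0,0,-0.091,0,0.02]
    - [0,0,-0.091,0,0.02]
    - [-0.001,-0.003,-0.091,0,0.02]
    - [-0.002,-0.006,-0.091,0,0.02]
    - [-0.003,-0.009,-0.091,0,0.02]
    - [-0.0035,-0.01,-0.091,0,0.02]
    - [-0.0035,-0.01,-0.091,0,0.02]
    - [-0.0035,-0.01,-0.091,0,0.02]
  newtons: 25

```text
t: 9.55
eef_pos: [0.5605, 0.2117, 0.0627]
ee_rot: [3.141, -0.0, 1.218]
force: [0.5, -0.4, -0.3]
width: 0.0294
gripper_force: 25.0
```

Request:
step_arm:
  rows:
    - [0,0,-0.002,0,0.02]
    - [0,0,-0.004,0,0.02]
    - [0,0,-0.006,0,0.02]
    - [0,0,-0.007,0,0.02]
    - [0,0,-0.007,0,0.02]
    - [-0.0003,-0.0009,-0.007,0,0.02]
    - [-0.0007,-0.0019,-0.007,0,0.02]
    - [-0.001,-0.0028,-0.007,0,0.02]
    - [-0.001,-0.0028,-0.007,0,0.02]
    - [-0.001,-0.0028,-0.007,0,0.02]

```text
t: 10.55
eef_pos: [0.5598, 0.2093, 0.0559]
ee_rot: [3.141, -0.001, 1.218]
force: [0.0, 2.1, -2.2]
width: 0.0293
gripper_force: 25.0
```

Request:
step_arm:
  rows:
    - [-0.0003,-0.0009,0,0,0.02]
    - [-0.0003,-0.0009,0,0,0.02]
    - [-0.0003,-0.0009,0,0,0.02]

```text
t: 10.85
eef_pos: [0.5595, 0.2085, 0.0558]
ee_rot: [3.141, -0.001, 1.218]
force: [0.9, 4.2, -0.2]
width: 0.0295
gripper_force: 25.0
```

Request:
step_arm:
  rows:
    - [-0.0003,-0.0009,0,0,0.02]
    - [-0.0003,-0.0009,0,0,0.02]
    - [-0.0003,-0.0009,0,0,0.02]

```text
t: 11.15
eef_pos: [0.5592, 0.2077, 0.0558]
ee_rot: [3.141, -0.001, 1.218]
force: [-0.2, 5.8, -0.6]
width: 0.0291
gripper_force: 25.0
```

Request:
step_arm:
  rows:
    - [-0.0003,-0.0009,0,0,0.02]
    - [-0.0003,-0.0009,0,0,0.02]
    - [-0.0003,-0.0009,0,0,0.02]

```text
t: 11.45
eef_pos: [0.559, 0.2069, 0.0559]
ee_rot: [3.141, -0.001, 1.218]
force: [0.6, 6.4, -0.3]
width: 0.0291
gripper_force: 25.0
```

```bash
python3 -c "
from h import *
d=load('side5');P=np.array([.5637,.2222,.1722]);yaw=1.219
x,y=(proj(d,P[None])[0].astype(int)-60)
for g in(18,22,26):
  for a in(.053,.057,.061):
    q=lambda b:((proj(d,rim(P,yaw,np.radians(g),b))-[x,y])*5)[:,1]
    print(g,a,'flat',q(a).min().round(),q(a).max().round(),'knob rim top',q(a-.087).min().round())
"
```

```text
18 0.053 flat 336.0 375.0 knob rim top 248.0
18 0.057 flat 340.0 379.0 knob rim top 252.0
18 0.061 flat 345.0 384.0 knob rim top 256.0
22 0.053 flat 342.0 379.0 knob rim top 246.0
22 0.057 flat 347.0 383.0 knob rim top 250.0
22 0.061 flat 351.0 388.0 knob rim top 255.0
26 0.053 flat 348.0 382.0 knob rim top 245.0
26 0.057 flat 353.0 386.0 knob rim top 249.0
26 0.061 flat 358.0 391.0 knob rim top 254.0
```

```bash
python3 -c "
from h import *
a=snap('top','top6');b=snap('side','side6')
f=lambda im,x,y,w,h,s:cv2.resize(im[y:y+h,x:x+w],None,fx=s,fy=s,interpolation=cv2.INTER_CUBIC)
cv2.imwrite('pics/crop6.png',np.hstack([f(a['color'],195,160,90,100,4.4),f(b['color'],250,120,90,100,4.4)]))"
```

```text
(no output)
```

View pics/crop6.png

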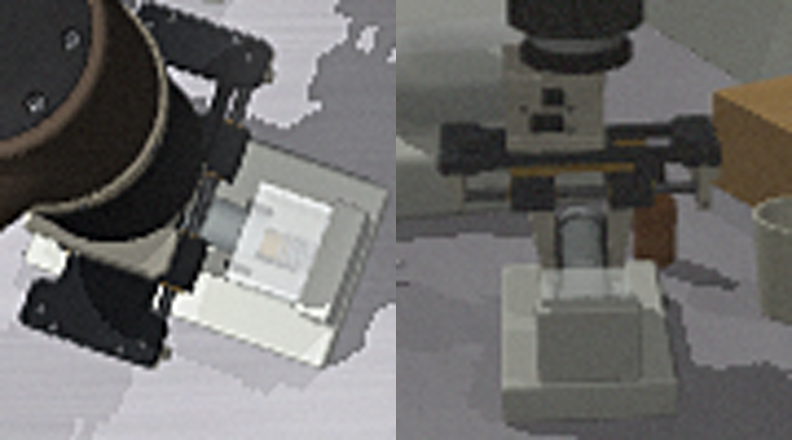

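Request:
step_arm:
  rows:
    - [-0.0003,-0.0008,0,0,0.02]
    - [-0.0006,-0.0016,0,0,0.02]
    - [-0.0009,-0.0024,0,0,0.02]
    - [-0.0011,-0.0031,0,0,0.02]
    - [-0.0011,-0.0031,0,0,0.02]
    - [-0.0011,-0.0031,0,0,0.02]
    - [-0.0011,-0.0031,0,0,0.02]

```text
t: 12.25
eef_pos: [0.5583, 0.2046, 0.0561]
ee_rot: [3.14, -0.003, 1.219]
force: [-0.0, 8.5, -0.4]
width: 0.0295
gripper_force: 25.0
```

Request:
step_arm:
  rows:
    - [0,0,-0.001,0,0.02]
    - [0,0,-0.002,0,0.02]
    - [0,0,-0.003,0,0.02]
    - [0,0,-0.003,0,0.02]

```text
t: 12.65
eef_pos: [0.5587, 0.2048, 0.0537]
ee_rot: [3.14, -0.003, 1.219]
force: [-0.7, 8.6, 5.5]
width: 0.029
gripper_force: 25.0
```

Request:
step_arm:
  rows:
    - [-0.0002,-0.0005,-0.001,0,0.02]
    - [-0.0004,-0.001,-0.002,0,0.02]
    - [-0.0006,-0.0015,-0.003,0,0.02]
    - [-0.0008,-0.002,-0.004,0,0.02]
    - [-0.0008,-0.002,-0.004,0,0.02]
  newtons: 20

```text
t: 13.15
eef_pos: [0.5586, 0.2033, 0.05]
ee_rot: [3.139, -0.005, 1.219]
force: [1.0, 9.5, 4.0]
width: 0.0294
gripper_force: 20.0
```

Request:
step_arm:
  rows:
    - [-0.0002,-0.0005,-0.001,0,0.02]
    - [-0.0004,-0.001,-0.002,0,0.02]
    - [-0.0005,-0.0014,-0.003,0,0.02]
    - [-0.0005,-0.0014,-0.004,0,0.02]
    - [-0.0005,-0.0014,-0.004,0,0.02]

```text
t: 13.65
eef_pos: [0.5583, 0.2023, 0.046]
ee_rot: [3.138, -0.005, 1.219]
force: [1.6, 11.2, 3.4]
width: 0.0297
gripper_force: 20.0
```

Request:
step_arm:
  rows:
    - [0,0,-0.001,0,0.02]
    - [0,0,-0.002,0,0.02]
    - [0,0,-0.003,0,0.02]
    - [0,0,-0.004,0,0.02]
    - [0,0,-0.004,0,0.02]

```text
t: 14.15
eef_pos: [0.5582, 0.2022, 0.0419]
ee_rot: [3.139, -0.005, 1.219]
force: [1.6, 10.6, 3.1]
width: 0.0294
gripper_force: 20.0
```

Request:
step_arm:
  rows:
    - [-0.0002,-0.0005,0,0,0.02]
    - [-0.0002,-0.0006,-0.001,0,0.02]
    - [-0.0002,-0.0006,-0.002,0,0.02]
    - [-0.0002,-0.0006,-0.003,0,0.02]
    - [-0.0002,-0.0006,-0.003,0,0.02]

```text
t: 14.65
eef_pos: [0.558, 0.2017, 0.0388]
ee_rot: [3.139, -0.005, 1.219]
force: [0.8, 11.0, 2.6]
width: 0.0294
gripper_force: 20.0
```

Request:
step_arm:
  rows:
    - [0,0,-0.001,0,0.02]
    - [0,0,-0.002,0,0.02]
    - [0,0,-0.003,0,0.02]
    - [0,0,-0.003,0,0.02]

```text
t: 15.05
eef_pos: [0.5579, 0.2016, 0.0357]
ee_rot: [3.139, -0.005, 1.219]
force: [1.3, 11.2, 1.5]
width: 0.0298
gripper_force: 20.0
```

Lowering smoothly, with no vertical build-up. Pz is now about 1.7 mm above level.

Request:
step_arm:
  rows:
    - [0,0,-0.0007,0,0.02]
    - [0,0,-0.0014,0,0.02]
    - [0,0,-0.002,0,0.02]
    - [0,0,-0.002,0,0.02]

```text
t: 15.45
eef_pos: [0.5579, 0.2015, 0.0337]
ee_rot: [3.139, -0.005, 1.219]
force: [2.2, 11.0, 0.5]
width: 0.0293
gripper_force: 20.0
```

Request:
step_arm:
  rows:
    - [0,0,-0.0007,0,0.02]
    - [0,0,-0.0014,0,0.02]
    - [0,0,-0.0014,0,0.02]

```text
t: 15.75
eef_pos: [0.5583, 0.2014, 0.0331]
ee_rot: [3.138, -0.005, 1.22]
force: [1.1, 8.4, 7.6]
width: 0.0296
gripper_force: 20.0
```

```bash
python3 -c "
from h import *
b=snap('side','side7');s=arm.get_state();print(s['eef_pos'],s['force'],s['moment'])
f=lambda im,x,y,w,h,s:cv2.resize(im[y:y+h,x:x+w],None,fx=s,fy=s,interpolation=cv2.INTER_CUBIC)
cv2.imwrite('pics/crop7.png',f(b['color'],260,130,70,80,7))"
```

```text
[0.5582926  0.20139486 0.03310738] [0.40300393 7.94068772 6.64883099] [ 3.14583726 -0.32386809 -0.0049498 ]
```

View pics/crop7.png

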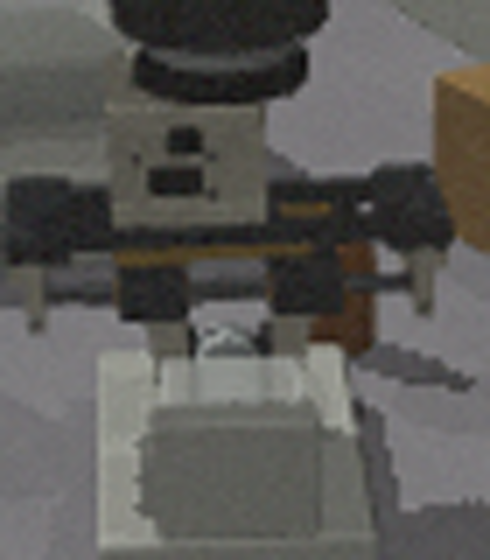

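Request:
step_arm:
  rows:
    - [0,0,0.0005,0,0.02]
    - [0,0,0.0005,0,0.031]
    - [0,0,0.0005,0,0.034]
    - [0,0,0.0005,0,0.04]
    - [0,0,0.0005,0,0.05]
    - [0,0,0.0005,0,0.056]
    - [0,0,0.0005,0,0.056]

```text
t: 16.5
eef_pos: [0.5557, 0.1987, 0.0315]
ee_rot: [-3.141, 0.001, 1.218]
force: [-0.2, 0.3, 0.8]
width: 0.0548
gripper_force: 0.0
```

Request:
step_arm:
  rows:
    - [0,0,0.005,0,0.056]
    - [0,0,0.015,0,0.056]
    - [0,0,0.035,0,0.056]
    - [0,0,0.06,0,0.056]
    - [0,0,0.1,0,0.056]
    - [0,0.03,0.14,0,0.056]
    - [0,0.07,0.16,0,0.056]
    - [-0.02,0.12,0.17,0,0.056]
    - [-0.05,0.16,0.17,0,0.056]
    - [-0.09,0.19,0.17,0,0.056]
    - [-0.12,0.22,0.17,0,0.056]
    - [-0.15,0.25,0.17,0,0.056]
    - [-0.15,0.28,0.17,0,0.056]
    - [-0.15,0.3,0.17,0,0.056]

```text
t: 17.9
eef_pos: [0.4047, 0.5012, 0.2032]
ee_rot: [3.141, -0.002, 1.221]
force: [-0.4, -0.3, 0.6]
width: 0.0561
gripper_force: 0.0
```

```bash
python3 -c "
from h import *
a=snap('top','top8');b=snap('side','side8')
print(arm.get_state()['eef_pos'])
f=lambda im,x,y,w,h,s:cv2.resize(im[y:y+h,x:x+w],None,fx=s,fy=s,interpolation=cv2.INTER_CUBIC)
cv2.imwrite('pics/crop8.png',np.hstack([f(a['color'],200,170,80,80,5),f(b['color'],260,150,80,80,5)]))"
```

```text
[0.40530273 0.50136241 0.20216631]
```

View pics/crop8.png

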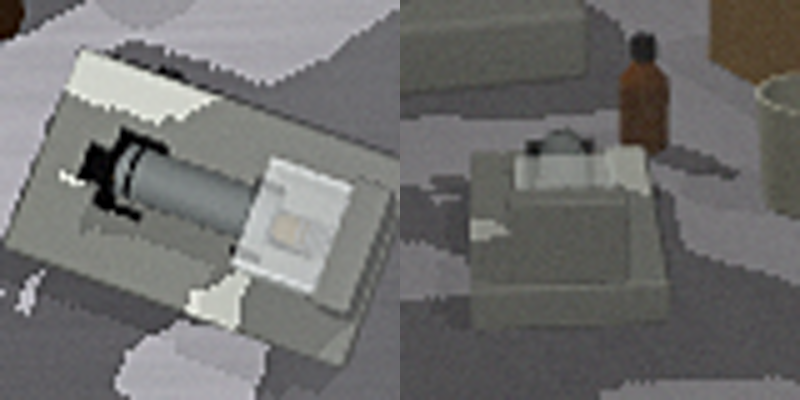

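```bash
python3 -c "
from h import *
d=load('side8');t=load('top8');u=np.array([.345,.939,0]);C=np.array([.554,.193,.053])
for sh in(0,.006):
  for z in(0,.009):
    K=C+u*(sh+.042)+[0,0,.015+z];print(sh,z,'side',((proj(d,K)[0]-[260,150])*5).round(),'topcam',((proj(t,K)[0]-[200,170])*5).round())
print(((proj(d,C+u*.047+[0,0,.003])[0]-[260,150])*5).round())
"
```

```text
0 0 side [160. 128.] topcam [123. 168.]
0 0.009 side [160. 115.] topcam [120. 165.]
0.006 0 side [160. 124.] topcam [112. 165.]
0.006 0.009 side [159. 111.] topcam [109. 162.]
[160. 141.]
```

The cell's top edge at the knob end is at side-crop row ~130, which matches the level prediction of 124–128 (111–115 would mean the knob was resting on the wall). It is seated, so I'm handing in.

```bash
python3 -c "
from h import *
print(arm.job_done())"
```

```text
the job is handed in; nothing more can be done
None
```

The long cell is loaded in the bay, and the last camera check shows it level with its knob behind the fixed contact. I handed the job in after about 18 s of robot time; it returned no verdict.

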